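# Refit the fume-filter cassette and lock it in

### The arm

A 7-joint arm with a two-finger parallel gripper is mounted at the origin on the work surface. World frame = base frame: x ahead of the robot, y to its left, z up, the work surface at z = 0. Lengths are in mm, angles in rad, forces in N, time in s.
With the tool pointing down it reaches from about 400 to 875 mm from the base axis. Payload 4.4 kg.
Tool frame: the origin (TCP) lies midway between the tips of the shut fingers; the grasp point (between the pads) lies ctrl.grip_depth behind it (ctrl.grip_depth is the distance from the TCP to the grasp point, in mm); y points along the fingers, x is the direction in which the jaws open and shut, and the axes are right-handed (so a half turn about y gives the same grasp; the last joint's range is limited). The gripper opens to 85 mm and grips with 20 to 120 N. Pads are 22 mm wide; open, the fingers measure 114 mm over their backs; the gripper's body (76 mm by 85 mm) begins 54 mm behind the grasp point. The pads swing forward as they close: fully open they stand 13 mm farther back than shut.
Start: joints at [-1.297, 0.628, 0.038, 1.517, -0.027, 0.996, -0.02], TCP at [216.621, 612.857, 231.313] pointing down, gripper open.
Joint ranges: [-3.06, 3.06], [-0.37, 2.12], [-1.25, 1.32], [0.18, 2.47], [-1.1, 4.24], [0.23, 1.98], [-2.94, 2.94]. Speed limits (rad/s): [2.57, 2.57, 3.14, 3.14, 3.14, 3.14, 3.14].

### API

Orientations are given as [roll, pitch, yaw] about the fixed x, y, z axes, in that order (R = Rz(yaw) Ry(pitch) Rx(roll)).
In Python, from cell import ctrl gives the robot as it stands. The module is installed in compiled form; this text tells all that it offers.
- The arm moves only by the tool play_rows, never from a script. Its argument "rows" is a list of rows, each a list of 3 entries, a list of its own where there are three numbers: the opening, from 0 (shut) to 1 (fully open), then the shift along the tool's x, y, z in cm, then the turn, a rotation vector about the tool's x, y, z in degrees. A call has exactly 8 rows; each row shifts and turns the commanded pose from where the row before left it, along the tool's axes as they then stand; what a row does not reach is not made up. A row lasts 1/10 s, in which the tool goes at most 50 mm and 8.59 degrees, less where a joint would pass 70% of its speed; a pose out of reach is approached as far as the arm can. A call with a gripper value outside its range is refused whole. The fingers move at their own pace and stop on an object; the grip force is fixed at half the most. Time passes only in rows, so rows that do not move let the fingers close, or fill a call up. It gives the time, the measured TCP pose, the force and the opening at its end, in the units of the state.
- ctrl.read_state(): the state, without advancing time (a new reading comes with each control period).
- ctrl.get_image(name): name is "side" or "top" or "wrist"; returns a dict with "img" (480x640x3 uint8, red, green, blue), "fx", "fy", "cx", "cy" (pixels), "extrinsics" (4x4, takes a point from camera to world coordinates). Camera axes: x right, y up, looking along -z (the intrinsics and any distortion apply to the point x, -y, -z); pixel columns grow to the right and rows downward; lengths in mm; the calibration is good to about 2 mm. A picture is of the moment at which its call begins. There is no depth.
- ctrl.finish_job(): hands the job in, once; it reports no verdict.
Trained networks look in a picture, given as the dict that the camera call returned (one of the last four; its "shot" number tells which), for a name from the list of things; names that differ only in an ending like _2 or _b are one class to them, and where a whole thing is asked for, a point or a joint stands for the part that bears it (a point fixed in the world has none). Each returns a list of dicts, best first, with "conf" (0 to 1); they miss things now and then, are a little off and sometimes report something else, mostly with a low value. They report only what shows in the picture. A call takes as long as a camera call. They do not tell look-alikes from the thing itself.
- ctrl.regions_of(picture, thing): "pixels" (480x640 bool, what is visible of it) and "centre" ([column, row] as shares, 0 to 1, of the picture: columns of its width, rows of its height, amid what is visible of it).
- ctrl.mark_of(picture, thing): "centre" ([column, row] as shares, 0 to 1, of the picture: columns of its width, rows of its height: a listed point, or the origin of a listed thing).
The state is a dict: "clock": time; "qpos": joint angles; "qd": joint speeds; "tau": joint torques, N m; "eef_pos": TCP position; "tool_rot": TCP orientation; "force": force on the tool from outside, world axes, zero at the start; "torque": the same for the moment, N m; "width": finger opening in mm.
Only numpy, scipy, OpenCV 4.12 (cv2) and the standard library are available. Lean on these libraries where they do the work, as an engineer would, in place of code of your own. Each camera call takes 0.05 s, during which the arm holds its last target.

### The job

Slide the black filter cassette along the rails on top of the white filter box until it drops into the mouth of the empty bay, then press it down at its middle until it sits fully home, flush with the deck. Then swing the small steel keeper round by its post to its stop, so that it lies across the cassette's edge, and leave everything else where it is, including the tin on the deck.

Things in the scene. Friction and masses are not known exactly. Their poses are not given: they have to be found in the camera images.
- filterbox: White plastic filter box fixed to the table in front of the robot, turned up to 0.5 rad. Origin at table level under the bay's centre; z up, y along the box, x across it towards the keeper's pivot. Flat deck 50 mm above the table, reaching 136 mm from the origin to +y and to -y, 80 mm to +x, 50 mm to -x.
- bay (a point): Centre of the bay's mouth, at deck level, axes as the box. The bay is a recess 65 mm (x) by 82 mm (y), 20 mm deep, with a lift plate in it.
- rail_end (a point): Two rails, 6 mm high and 5 mm wide, run along y on the deck on each side of the bay (|y| 46 to 136 mm), 65 mm apart inside, in line with the bay; their outer ends are open. The point lies midway between the rails at deck level at the outer end on the +y side.
- bay_floor (a point): Centre of the bay's fixed floor, 20 mm below the deck. Over it a slatted metal lift plate (50 by 66 mm) starts 8 mm below the deck. A cassette that has dropped in rests on it, its top 12 mm above the deck. The plate is stiff: it moves down only under a push of about 8 N on the cassette and stays where it is left; pushed right down, the cassette is on the floor, flush.
- cassette_center (a point): Filter cassette: black plastic block with a grey-slatted top, 62 mm (its x) by 78 mm (its y) by 20 mm high, about 0.13 kg, loose. The point is its centre, half-way up; z is up. At the start it lies on the deck between the rails, on the +y or the -y side of the bay, its centre 84 to 94 mm from the bay's centre.
- keeper (a joint): Angle of the keeper, rad: 0 = closed, at its stop, pointing along the box's -x across the cassette's edge; grows anticlockwise seen from above (towards the box's -y). It starts open at 1.3 to 1.7 (end of travel 1.75). Light friction keeps it where it is left. The bar passes 2.5 mm above the deck, so it can close only over a flush cassette.
- keeper_post (a point): Upright black post by which the keeper is moved, 10 mm across; its centre line is 34 mm from the pivot. It stands on the steel bar (42 mm long, 14 mm wide, top 7.5 mm above the deck) and ends 25 mm above the deck. The point is on its axis, 16 mm above the deck.
- keeper_pivot (a point): Vertical pivot of the keeper, at deck level, 58 mm from the bay's centre along the box's x.
- tin_center (a point): Bystander: round steel nozzle tin, 52 mm across, 28 mm high, standing on the deck between the rails on the other side of the bay from the cassette, its centre 84 to 94 mm from the bay's centre. Point at its centre.
- band_left_center (a point): Bystander: printed orange face-shield headband, an open arc of radius 64 mm, 22 mm high, on the table beyond the box. Point at the centre of the arc, 10 mm up.
- band_right_center (a point): Bystander: the same in black, beside it.
- scraper_grip (a point): Bystander: scraper, 200 mm long, lying on the table between robot and box. Point on its handle.
- glue_center (a point): Bystander: small grey glue bottle with a white cap, standing on the table, 28 mm across, 95 mm high, beyond the box's +y end. Point at its centre.
There are look-alikes about, which are no part of the job. What is shaped like the part that bears cassette_center but blue, pink or yellow is not meant.

How it is judged:
By the outcome, as a careful person would: the job done as asked, in the order asked, and still so for the second after the job is handed in, with the robot touching nothing.
It also fails if it takes over 51 s, if anything falls off the work surface, if the arm or the gripper's body presses on something with over 40 N, if the wrist force passes 120 N, or if a joint passes its speed limit or range.

## Working session

There is one attempt and no reset: what is moved stays moved. The work goes in short steps, Python scripts to look and compute and a tool call to move; the robot and the scene stay as the last step left them, time stands still between calls to the robot, and variables do not carry over. Pictures are saved under pics/ and viewed, and the job is handed in when it is done.

Besides the shell and the picture viewer there is one more tool, called after "Call:" as name([rows], argument=value, ...), one row to a line, values as JSON. play_rows: Moves the arm, as the interface text tells. Its arguments: {"type":"object","properties":{"rows":{"type":"array","items":{"type":"array"}}},"required":["rows"]}

```bash
mkdir -p pics
cat > h.py <<'E'
import numpy as np, cv2
from cell import ctrl
def ray(p,c):
    u=c[0]*640; v=c[1]*480
    d=np.array([(u-p['cx'])/p['fx'],-(v-p['cy'])/p['fy'],-1.0])
    E=np.array(p['extrinsics']); return E[:3,3],E[:3,:3]@d
def atz(p,c,z):
    o,d=ray(p,c); return o+d*(z-o[2])/d[2]
def px(p,w):
    E=np.array(p['extrinsics']); q=E[:3,:3].T@(np.array(w)-E[:3,3])
    return [p['cx']+p['fx']*q[0]/-q[2], p['cy']-p['fy']*q[1]/-q[2]]
def save(p,n): cv2.imwrite('pics/'+n+'.png',p['img'][:,:,::-1])
def st():
    s=ctrl.read_state(); print({k:np.round(s[k],3).tolist() for k in ('clock','eef_pos','tool_rot','force','width','qpos')})
E
python3 - <<'E'
from h import *
st(); print(ctrl.grip_depth)
Z=dict(filterbox=0,bay=50,rail_end=50,cassette_center=60,keeper_post=66,keeper_pivot=50,tin_center=64)
for n in('top','side'):
    p=ctrl.get_image(n); save(p,n+'0'); print(n,[k for k in p if k!='img'],p['fx'],np.round(p['extrinsics'],2).tolist())
    for t,z in Z.items():
        for m in ctrl.mark_of(p,t)[:3]:
            print(t,round(m['conf'],2),np.round(np.array(m['centre'])*[640,480],1),np.round(atz(p,m['centre'],z),1))
E
```

```text
{'clock': 0.0, 'eef_pos': [216.416, 612.247, 230.406], 'tool_rot': [-1.571, 0.002, 1.231], 'force': [-0.333, -0.522, -0.286], 'width': 85.43, 'qpos': [-1.297, 0.629, 0.038, 1.518, -0.027, 0.996, -0.02]}
18.700000000000003
top ['fx', 'fy', 'cx', 'cy', 'extrinsics', 'shot'] 522.4449607948468 [[-0.01, 0.98, -0.18, 297.57], [-1.0, -0.01, -0.0, 0.53], [-0.0, 0.18, 0.98, 1137.49], [0.0, 0.0, 0.0, 1.0]]
bay 0.58 [352.  221.2] [540.9 -72.5  50. ]
cassette_center 0.91 [477.5 185.8] [ 613.9 -341.2   60. ]
cassette_center 0.79 [394.2 228.4] [ 522.4 -160.3   60. ]
cassette_center 0.77 [464.9 388.4] [ 195.6 -290.4   60. ]
keeper_post 0.71 [372.3 200.5] [ 581.8 -115.2   66. ]
keeper_pivot 0.96 [353.  198.7] [590.3 -75.6  50. ]
tin_center 0.59 [308.9 219.5] [542.1  19.   64. ]
side ['fx', 'fy', 'cx', 'cy', 'extrinsics', 'shot'] 616.6268656121767 [[0.74, 0.33, -0.59, -234.3], [-0.67, 0.39, -0.63, -772.54], [0.02, 0.86, 0.51, 663.39], [0.0, 0.0, 0.0, 1.0]]
filterbox 0.56 [363.5 262.5] [536.4 -75.9   0. ]
bay 0.89 [364.5 239.9] [538.6 -72.5  50. ]
bay 0.69 [401.6 232.2] [617.5 -99.6  50. ]
rail_end 0.91 [320.9 212.5] [550.   66.5  50. ]
cassette_center 0.92 [309.9 405.5] [ 161.9 -336.5   60. ]
cassette_center 0.85 [248.2 248.1] [338.1  36.2  60. ]
cassette_center 0.6 [514.  305.3] [ 562.1 -391.3   60. ]
keeper_post 0.51 [396.7 234.7] [ 580.4 -117.5   66. ]
keeper_post 0.23 [308.6 192.2] [572.4 131.4  66. ]
keeper_pivot 0.63 [383.5 232.9] [587.5 -78.   50. ]
tin_center 0.7 [337.1 215.4] [548.9  16.6  64. ]
```

View images.

View pics/top0.png

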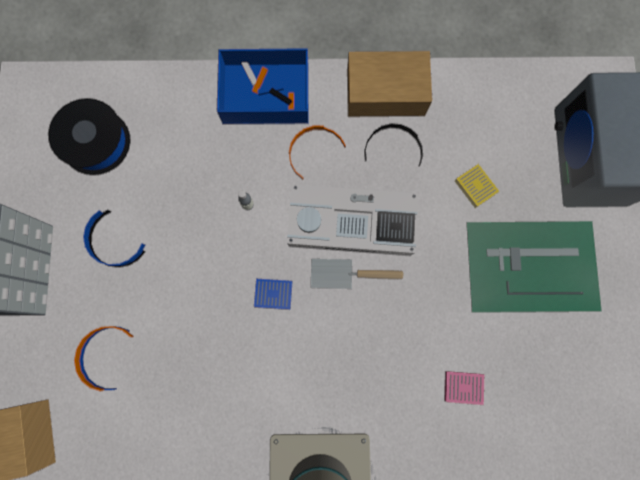

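View pics/side0.png

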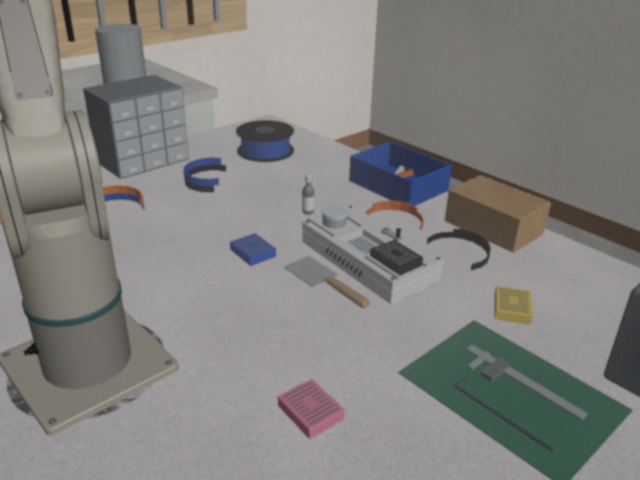

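```bash
cat >> h.py <<'E'
def plan(p0,yaw0,p1,yaw1,n):
    """tool y down; linear path, yaw linear; prints rows"""
    p0=np.array(p0,float);p1=np.array(p1,float)
    for i in range(n):
        y=yaw0+(yaw1-yaw0)*i/n
        d=(p1-p0)/n/10
        tx=np.array([np.cos(y),np.sin(y),0]);tz=np.array([-np.sin(y),np.cos(y),0])
        print([np.round(d@tx,2),np.round(-d[2],2),np.round(d@tz,2)],'turn',round(-np.degrees(yaw1-yaw0)/n,2))
E
python3 -c "
from h import *
plan([216.4,612.2,230.4],1.231,[520,-70,290],-0.05,16)"
```

```text
[np.float64(-3.39), np.float64(-0.37), np.float64(-3.21)] turn 4.59
[np.float64(-3.12), np.float64(-0.37), np.float64(-3.47)] turn 4.59
[np.float64(-2.83), np.float64(-0.37), np.float64(-3.71)] turn 4.59
[np.float64(-2.53), np.float64(-0.37), np.float64(-3.92)] turn 4.59
[np.float64(-2.2), np.float64(-0.37), np.float64(-4.11)] turn 4.59
[np.float64(-1.87), np.float64(-0.37), np.float64(-4.28)] turn 4.59
[np.float64(-1.52), np.float64(-0.37), np.float64(-4.41)] turn 4.59
[np.float64(-1.16), np.float64(-0.37), np.float64(-4.52)] turn 4.59
[np.float64(-0.8), np.float64(-0.37), np.float64(-4.6)] turn 4.59
[np.float64(-0.43), np.float64(-0.37), np.float64(-4.65)] turn 4.59
[np.float64(-0.05), np.float64(-0.37), np.float64(-4.67)] turn 4.59
[np.float64(0.32), np.float64(-0.37), np.float64(-4.66)] turn 4.59
[np.float64(0.69), np.float64(-0.37), np.float64(-4.62)] turn 4.59
[np.float64(1.06), np.float64(-0.37), np.float64(-4.55)] turn 4.59
[np.float64(1.42), np.float64(-0.37), np.float64(-4.45)] turn 4.59
[np.float64(1.77), np.float64(-0.37), np.float64(-4.32)] turn 4.59
```

Call:
play_rows([
  [0,[-3.4,-0.4,-3.2],[0,4.6,0]],
  [0,[-3.1,-0.4,-3.5],[0,4.6,0]],
  [0,[-2.8,-0.4,-3.7],[0,4.6,0]],
  [0,[-2.5,-0.4,-3.9],[0,4.6,0]],
  [0,[-2.2,-0.4,-4.1],[0,4.6,0]],
  [0,[-1.9,-0.4,-4.3],[0,4.6,0]],
  [0,[-1.5,-0.4,-4.4],[0,4.6,0]],
  [0,[-1.2,-0.4,-4.5],[0,4.6,0]],
])

```text
clock: 1.6
eef_pos: [368.6, 270.5, 263.8]
tool_rot: [-1.57, -0.001, 0.586]
force: [0.8, 0.5, -0.5]
width: -0.2
```

Call:
play_rows([
  [0,[-0.8,-0.4,-4.6],[0,4.6,0]],
  [0,[-0.4,-0.4,-4.6],[0,4.6,0]],
  [0,[0,-0.4,-4.7],[0,4.6,0]],
  [0,[0.3,-0.4,-4.7],[0,4.6,0]],
  [0,[0.7,-0.4,-4.6],[0,4.6,0]],
  [0,[1.1,-0.4,-4.5],[0,4.6,0]],
  [0,[1.4,-0.4,-4.4],[0,4.6,0]],
  [0,[1.8,-0.4,-4.3],[0,4.6,0]],
])

```text
clock: 2.4
eef_pos: [520.5, -69.6, 295.8]
tool_rot: [-1.57, -0.001, -0.056]
force: [0.2, 0.0, 1.2]
width: -0.0
```

Run:
```python
from h import *
st()
Z=dict(bay=50,rail_end=50,cassette_center=60,keeper_post=66,keeper_pivot=50,tin_center=64)
for n in('wrist',):
    p=ctrl.get_image(n); save(p,n+'1'); print(n,p['fx'],p['cx'],p['cy'],np.round(p['extrinsics'],2).tolist())
    for t,z in Z.items():
        for m in ctrl.mark_of(p,t)[:3]:
            print(t,round(m['conf'],2),np.round(np.array(m['centre'])*[640,480],1),np.round(atz(p,m['centre'],z),1))
```

```text
{'clock': 2.4, 'eef_pos': [520.521, -69.613, 295.776], 'tool_rot': [-1.57, -0.001, -0.056], 'force': [0.207, 0.012, 1.208], 'width': -0.023, 'qpos': [-0.276, 0.413, 0.512, 1.788, -0.236, 1.001, 0.272]}
wrist 358.632926947199 318.62675311038964 242.26297792582892 [[1.0, 0.05, 0.01, 524.28], [-0.06, 0.96, 0.29, 3.45], [0.0, -0.29, 0.96, 438.78], [0.0, 0.0, 0.0, 1.0]]
bay 0.57 [333.2 208.9] [536.4 -75.2  50. ]
rail_end 0.67 [333.4  70.4] [542.8  63.9  50. ]
cassette_center 0.88 [ 93.2 376. ] [ 229.8 -266.5   60. ]
cassette_center 0.6 [334.6  69.1] [543.5  63.4  60. ]
cassette_center 0.56 [328.8 282.7] [ 527.3 -158.3   60. ]
keeper_post 0.95 [384.4 241. ] [ 589.8 -110.4   66. ]
keeper_pivot 0.81 [386.5 205.8] [595. -75.  50.]
tin_center 0.63 [334.5 116.9] [541.4  19.8  64. ]
```

View pics/wrist1.png

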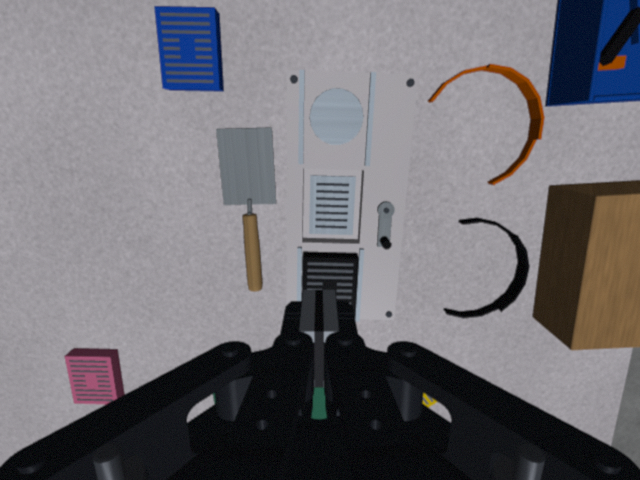

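Run:
```python
from h import *
im=cv2.imread('pics/wrist1.png')
c=im[55:325,270:425]; cv2.imwrite('pics/z1.png',cv2.resize(c[:130],None,fx=4.4,fy=4.4,interpolation=2))
cv2.imwrite('pics/z2.png',cv2.resize(c[130:],None,fx=4.2,fy=4.2,interpolation=2))
```

```text
(no output)
```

View pics/z1.png

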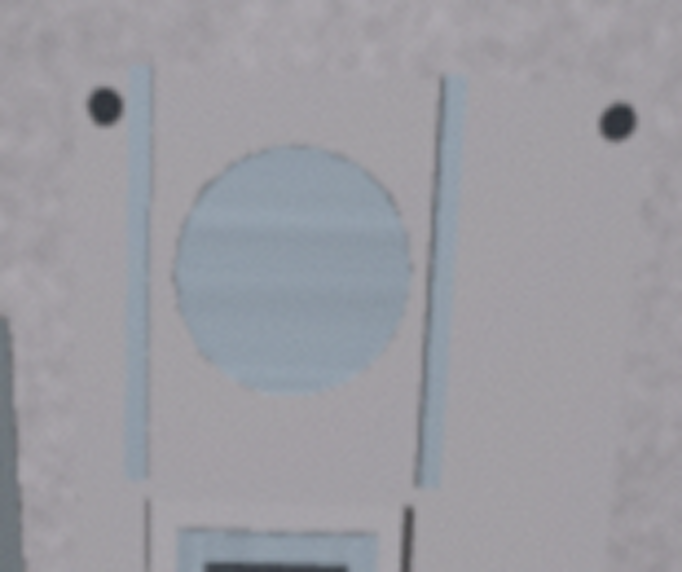

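View pics/z2.png

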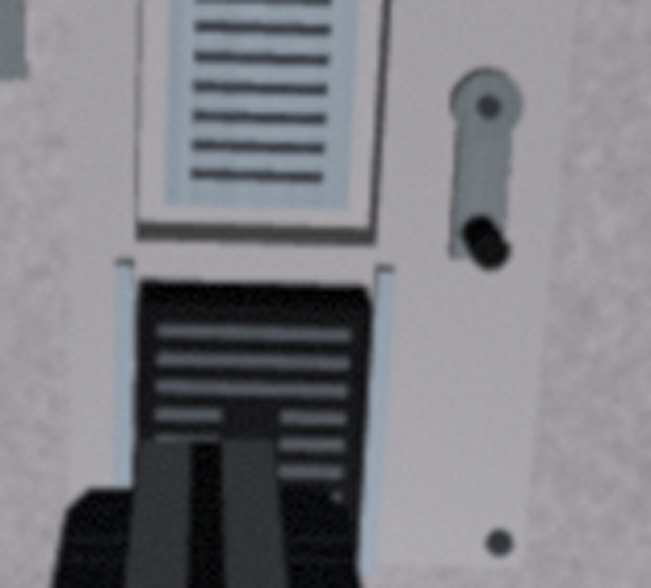

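```bash
cat > fit.py <<'E'
from h import *
from scipy.optimize import least_squares
p=ctrl.get_image('wrist')
A=lambda x,y:(270+x/4.4,55+y/4.4); B=lambda x,y:(270+x/4.2,185+y/4.2)
C=[(A(130,65),-37.5,136,56),(A(153,66),-32.5,136,56),(A(442,76),32.5,136,56),(A(466,77),37.5,136,56),
(A(125,482),-37.5,46,56),(A(146,482),-32.5,46,56),(A(416,487),32.5,46,56),(A(440,488),37.5,46,56),
(B(115,262),-37.5,-46,56),(B(133,263),-32.5,-46,56),(B(376,268),32.5,-46,56),(B(394,269),37.5,-46,56),
(A(148,498),-32.5,41,50),(A(412,507),32.5,41,50),(B(137,243),-32.5,-41,50),(B(376,245),32.5,-41,50)]
W=np.array([atz(p,(u[0]/640,u[1]/480),z)[:2] for u,_,_,z in C]); L=np.array([[x,y] for _,x,y,_ in C])
def R(t): return np.array([[np.cos(t),-np.sin(t)],[np.sin(t),np.cos(t)]])
f=lambda q:(L@R(q[2]).T+q[:2]-W).ravel()
r=least_squares(f,[540,-75,0]); print(r.x,np.round(f(r.x).reshape(-1,2),1).tolist())
t=R(r.x[2]);o=r.x[:2]
bx=lambda u,z:np.round((atz(p,(u[0]/640,u[1]/480),z)[:2]-o)@t,1)
print('piv',bx(B(489,106),58),'post',bx(B(491,249),75),bx(B(480,230),57.5),'cas',bx(B(142,282),70),bx(B(370,290),70))
print('glow tin', [bx(A(175,265),78),bx(A(410,265),78),bx(A(295,145),78),bx(A(295,395),78)])
for n in ('cassette_center','keeper_post','tin_center'):
    pass
E
python3 fit.py
```

```text
[ 5.33986303e+02 -6.95460096e+01 -7.73920257e-02] [[-0.4, 0.3], [-0.5, 0.3], [0.6, 0.6], [0.2, 0.7], [-0.2, 0.6], [-0.2, 0.5], [0.6, -0.1], [-0.1, 0.0], [-0.2, -0.7], [0.0, -0.5], [0.3, -0.9], [0.5, -0.8], [-0.6, -0.2], [0.5, 0.1], [-0.6, 0.7], [-0.0, -0.5]]
piv [58.2 -0.1] post [ 58.3 -33.3] [ 58.6 -33.4] cas [-29.6 -46.1] [ 29.1 -46.7]
glow tin [array([-25.8,  93.2]), array([24.8, 94.6]), array([ -0.9, 117.8]), array([ 1.2, 66.9])]
```

```bash
cat >> h.py <<'E'
O=np.array([534.0,-69.5]);YB=-0.0774
def b():
    s=ctrl.read_state();c,q=np.cos(YB),np.sin(YB)
    d=np.array(s['eef_pos'])[:2]-O
    print('t',round(s['clock'],2),'box',np.round([c*d[0]+q*d[1],-q*d[0]+c*d[1]],1),'z',round(s['eef_pos'][2],1),'yaw-rel',np.round(np.degrees(s['tool_rot'][2]-YB),1),np.round(s['tool_rot'],3),'F',np.round(s['force'],1),'w',round(float(s['width']),1))
E
python3 -c "
from h import *
b()"
```

```text
t 2.8 box [-14.6   2.1] z 295.1 yaw-rel 1.5 [-1.57e+00  1.00e-03 -5.10e-02] F [ 0.5 -0.3 -1.1] w 0.1
```

Call:
play_rows([
  [0,[0.25,3.2,-2.45],[0,1.3,0]],
  [0,[0.25,3.2,-2.45],[0,0,0]],
  [0,[0.25,3.2,-2.45],[0,0,0]],
  [0,[0.25,3.2,-2.45],[0,0,0]],
  [0,[0.25,3.2,-2.45],[0,0,0]],
  [0,[0.25,3.2,-2.45],[0,0,0]],
  [0,[0,2,0],[0,0,0]],
  [0,[0,2,0],[0,0,0]],
])

```text
clock: 3.6
eef_pos: [524.0, -215.3, 62.1]
tool_rot: [-1.57, 0.001, -0.076]
force: [0.2, 0.8, -0.2]
width: 0.0
```

```bash
python3 -c "
from h import *
b()
p=ctrl.get_image('wrist');save(p,'w2');p=ctrl.get_image('side');cv2.imwrite('pics/s2.png',cv2.resize(p['img'][180:320,270:470,::-1],None,fx=4,fy=4,interpolation=2))"
```

```text
t 3.6 box [   1.3 -146.1] z 62.1 yaw-rel 0.1 [-1.57e+00  1.00e-03 -7.60e-02] F [ 0.2  0.8 -0.2] w 0.0
```

View pics/w2.png

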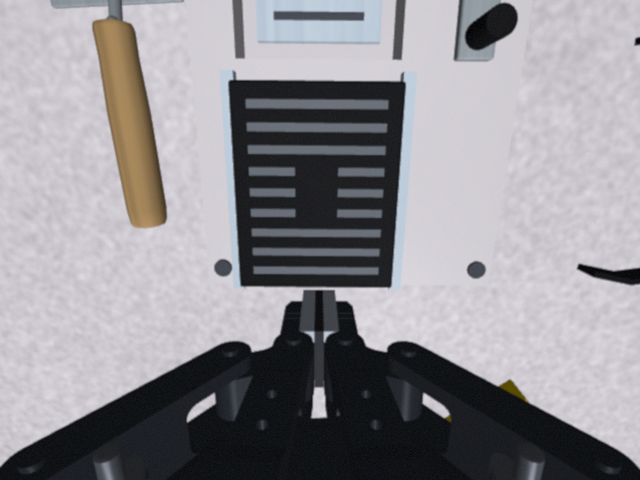

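View pics/s2.png

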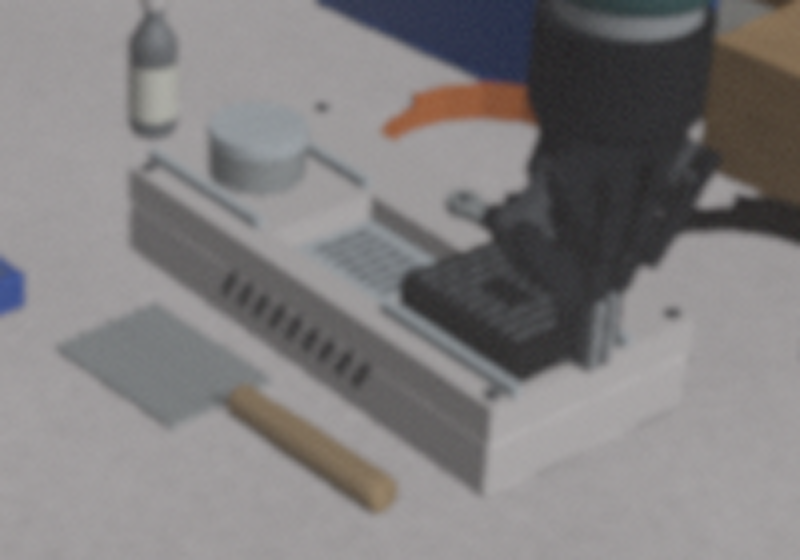

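Call:
play_rows([
  [0,[-0.1,0.8,0],[0,0,0]],
  [0,[0,0,0.8],[0,0,0]],
  [0,[0,0,0.8],[0,0,0]],
  [0,[0,0,0.8],[0,0,0]],
  [0,[0,0,0.8],[0,0,0]],
  [0,[0,0,0.8],[0,0,0]],
  [0,[0,0,0.8],[0,0,0]],
  [0,[0,0,0.8],[0,0,0]],
])

```text
clock: 4.5
eef_pos: [527.7, -159.2, 55.5]
tool_rot: [-1.571, -0.0, -0.076]
force: [-1.2, -0.8, 0.8]
width: 0.3
```

```bash
python3 -c "
from h import *
b()
p=ctrl.get_image('wrist');save(p,'w3')"
```

```text
t 4.5 box [  0.6 -89.9] z 55.5 yaw-rel 0.1 [-1.571 -0.    -0.076] F [-1.2 -0.8  0.8] w 0.3
```

View pics/w3.png

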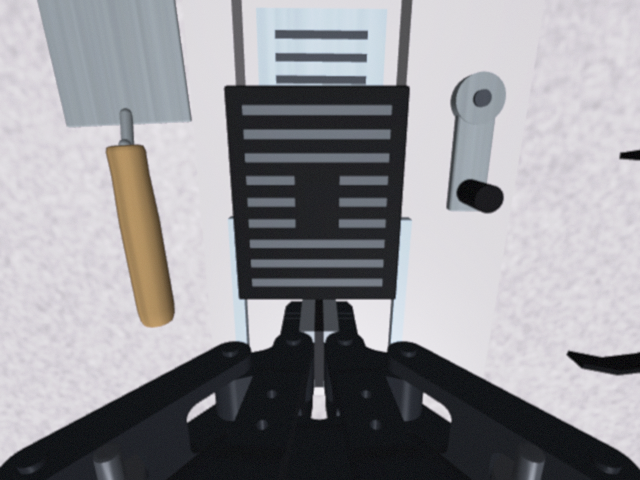

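Call:
play_rows([
  [0,[-0.05,0,0.4],[0,0,0]],
  [0,[0,0,0.4],[0,0,0]],
  [0,[0,0,0.4],[0,0,0]],
  [0,[0,0,0.4],[0,0,0]],
  [0,[0,0,0.4],[0,0,0]],
  [0,[0,0,0.4],[0,0,0]],
  [0,[0,0,0.4],[0,0,0]],
  [0,[0,0,0],[0,0,0]],
])

```text
clock: 5.35
eef_pos: [529.2, -130.9, 55.3]
tool_rot: [-1.57, 0.0, -0.075]
force: [0.0, -0.6, 0.4]
width: -0.1
```

```bash
python3 -c "
from h import *
b()
p=ctrl.get_image('wrist');save(p,'w4')
c,q=np.cos(YB),np.sin(YB)
for v in (93,295):
  d=atz(p,(318/640,v/480),70)[:2]-O; print(-q*d[0]+c*d[1])
p=ctrl.get_image('side');cv2.imwrite('pics/s4.png',cv2.resize(p['img'][180:320,270:470,::-1],None,fx=4,fy=4,interpolation=2))"
```

```text
t 5.35 box [ -0.  -61.5] z 55.3 yaw-rel 0.1 [-1.57   0.    -0.075] F [ 0.  -0.6  0.4] w -0.1
25.030946659624355
-48.164935314016724
```

View pics/w4.png

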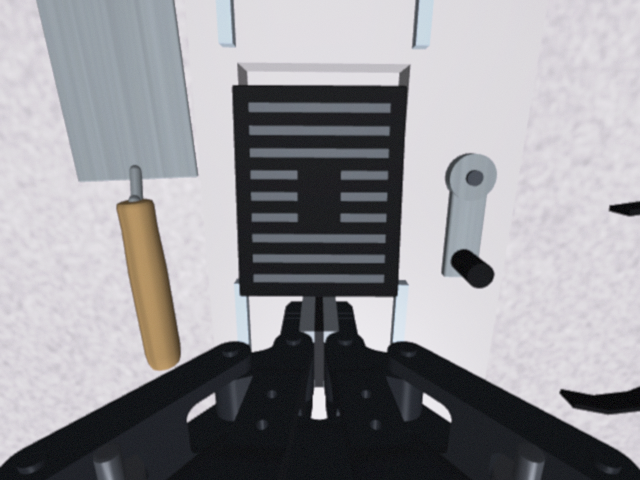

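View pics/s4.png

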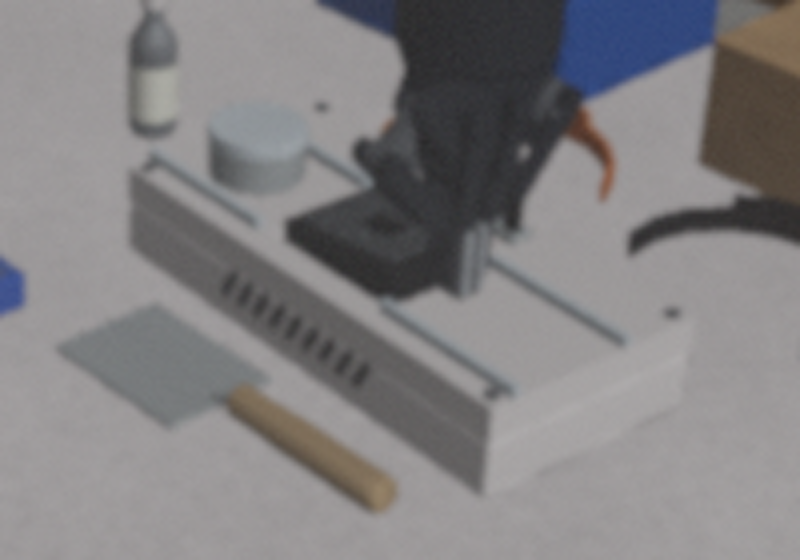

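Call:
play_rows([
  [0,[0,0,0.2],[0,0,0]],
  [0,[0,0,0.2],[0,0,0]],
  [0,[0,0,0.2],[0,0,0]],
  [0,[0,0,0.1],[0,0,0]],
  [0,[0,0,0.1],[0,0,0]],
  [0,[0,0,0.1],[0,0,0]],
  [0,[0,0,0],[0,0,0]],
  [0,[0,0,0],[0,0,0]],
])

```text
clock: 6.25
eef_pos: [529.8, -122.7, 55.3]
tool_rot: [-1.571, 0.0, -0.076]
force: [-0.1, 0.9, 0.5]
width: 0.3
```

```bash
python3 -c "
from h import *
b()
p=ctrl.get_image('wrist');save(p,'w5')"
```

```text
t 6.25 box [ -0.  -53.4] z 55.3 yaw-rel 0.1 [-1.571  0.    -0.076] F [-0.1  0.9  0.5] w 0.3
```

View pics/w5.png

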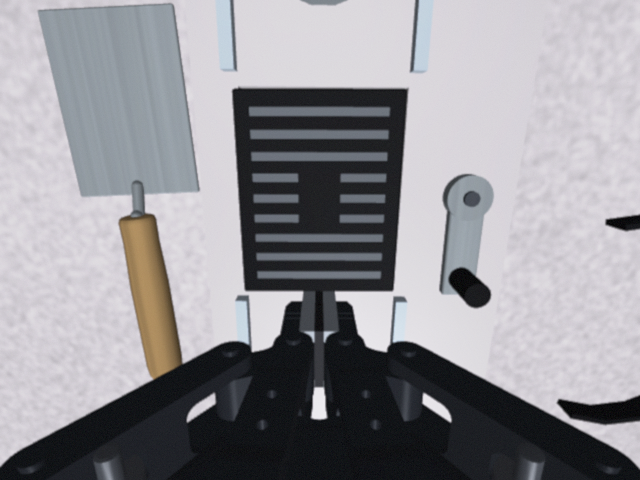

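```bash
python3 -c "
from h import *
p=ctrl.get_image('wrist')
c,q=np.cos(YB),np.sin(YB)
for z in (58,62,66,70):
 for u,v in ((234,89),(407,89),(246,290),(394,290)):
  d=atz(p,(u/640,v/480),z)[:2]-O; print(z,np.round([c*d[0]+q*d[1],-q*d[0]+c*d[1]],1),end=' ')
 print()
p=ctrl.get_image('side');cv2.imwrite('pics/s5.png',cv2.resize(p['img'][180:320,270:470,::-1],None,fx=4,fy=4,interpolation=2))"
```

```text
58 [-31.   35.7] 58 [31.7 35.8] 58 [-31.1 -43.4] 58 [ 31.9 -43.3] 
62 [-30.1  35.3] 62 [30.8 35.4] 62 [-30.2 -41.6] 62 [ 30.9 -41.5] 
66 [-29.2  34.8] 66 [29.8 34.9] 66 [-29.3 -39.8] 66 [ 30.  -39.7] 
70 [-28.3  34.3] 70 [28.9 34.5] 70 [-28.4 -38. ] 70 [ 29.1 -37.9]
```

View pics/s5.png

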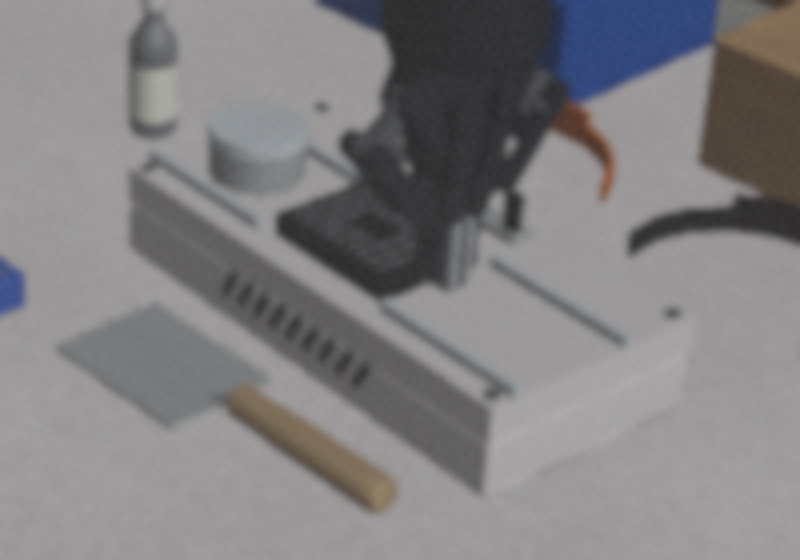

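Call:
play_rows([
  [0,[0,0,-0.4],[0,0,0]],
  [0,[0,-2.5,0],[0,0,0]],
  [0,[0,0,1.9],[0,0,0]],
  [0,[0,0,1.9],[0,0,0]],
  [0,[0,0,1.9],[0,0,0]],
  [0,[0,1,0],[0,0,0]],
  [0,[0,0.4,0],[0,0,0]],
  [0,[0,0,0],[0,0,0]],
])

```text
clock: 7.2
eef_pos: [533.0, -71.4, 65.4]
tool_rot: [-1.572, 0.002, -0.078]
force: [-0.2, 0.1, -1.0]
width: 0.0
```

```bash
python3 -c "
from h import *
b()
p=ctrl.get_image('side');cv2.imwrite('pics/s6.png',cv2.resize(p['img'][180:320,270:470,::-1],None,fx=4,fy=4,interpolation=2))"
```

```text
t 7.2 box [-0.8 -2. ] z 65.4 yaw-rel -0.0 [-1.572  0.002 -0.078] F [-0.2  0.1 -1. ] w 0.0
```

View pics/s6.png

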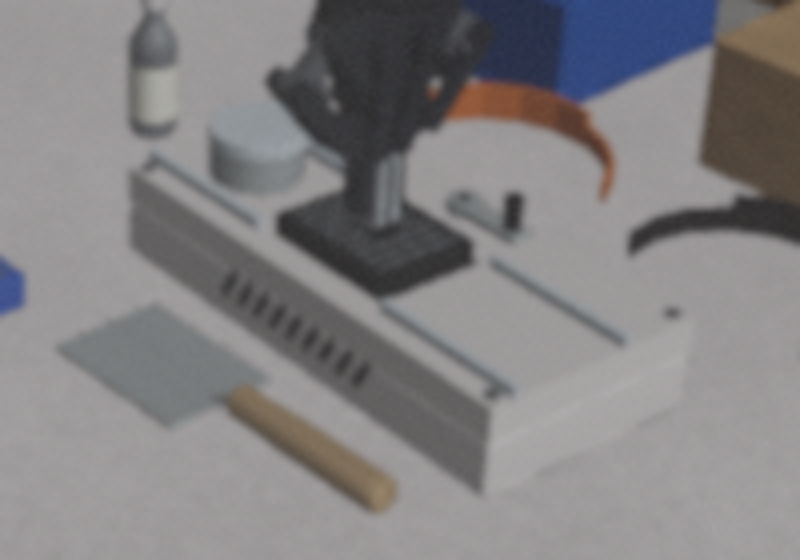

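Call:
play_rows([
  [0,[0.05,0.2,0.1],[0,0,0]],
  [0,[0,0.2,0],[0,0,0]],
  [0,[0,0.2,0],[0,0,0]],
  [0,[0,0.2,0],[0,0,0]],
  [0,[0,0.2,0],[0,0,0]],
  [0,[0,0.2,0],[0,0,0]],
  [0,[0,0.1,0],[0,0,0]],
  [0,[0,0,0],[0,0,0]],
])

```text
clock: 8.05
eef_pos: [534.6, -69.7, 53.8]
tool_rot: [-1.571, -0.001, -0.077]
force: [-0.6, 0.0, 4.4]
width: -0.3
```

```bash
python3 -c "
from h import *
b()"
```

```text
t 8.05 box [ 0.6 -0.1] z 53.8 yaw-rel 0.0 [-1.571e+00 -1.000e-03 -7.700e-02] F [-0.6  0.   4.4] w -0.3
```

Call:
play_rows([
  [0,[0,0.1,0],[0,0,0]],
  [0,[0,0.1,0],[0,0,0]],
  [0,[0,0.1,0],[0,0,0]],
  [0,[0,0.05,0],[0,0,0]],
  [0,[0,0,0],[0,0,0]],
  [0,[0,0,0],[0,0,0]],
  [0,[0,0,0],[0,0,0]],
  [0,[0,0,0],[0,0,0]],
])

```text
clock: 8.85
eef_pos: [534.6, -69.6, 50.5]
tool_rot: [-1.571, -0.001, -0.077]
force: [-1.8, -1.0, 6.1]
width: -0.0
```

```bash
python3 -c "
from h import *
b()"
```

```text
t 8.85 box [ 0.7 -0.1] z 50.5 yaw-rel 0.0 [-1.571e+00 -1.000e-03 -7.700e-02] F [-1.8 -1.   6.1] w -0.0
```

Call:
play_rows([
  [0,[0,0.1,0],[0,0,0]],
  [0,[0,0.1,0],[0,0,0]],
  [0,[0,0,0],[0,0,0]],
  [0,[0,0,0],[0,0,0]],
  [0,[0,0,0],[0,0,0]],
  [0,[0,0,0],[0,0,0]],
  [0,[0,0,0],[0,0,0]],
  [0,[0,0,0],[0,0,0]],
])

```text
clock: 9.65
eef_pos: [534.7, -69.6, 50.0]
tool_rot: [-1.57, -0.001, -0.077]
force: [-4.8, 1.1, 22.1]
width: 0.3
```

```bash
python3 -c "
from h import *
b()"
```

```text
t 9.65 box [ 0.7 -0.1] z 50.0 yaw-rel 0.0 [-1.57e+00 -1.00e-03 -7.70e-02] F [-4.8  1.1 22.1] w 0.3
```

```bash
python3 -c "
from h import *
plan([0.7,0,100],0,[74,-50,100],np.pi/4,6)"
```

```text
[np.float64(1.22), np.float64(-0.0), np.float64(-0.83)] turn -7.5
[np.float64(1.1), np.float64(-0.0), np.float64(-0.99)] turn -7.5
[np.float64(0.96), np.float64(-0.0), np.float64(-1.12)] turn -7.5
[np.float64(0.81), np.float64(-0.0), np.float64(-1.24)] turn -7.5
[np.float64(0.64), np.float64(-0.0), np.float64(-1.33)] turn -7.5
[np.float64(0.46), np.float64(-0.0), np.float64(-1.4)] turn -7.5
```

Call:
play_rows([
  [0,[0,-2.5,0],[0,0,0]],
  [0,[0,-2.5,0],[0,0,0]],
  [0,[1.2,0,-0.8],[0,-7.5,0]],
  [0,[1.1,0,-1.0],[0,-7.5,0]],
  [0,[1.0,0,-1.1],[0,-7.5,0]],
  [0,[0.8,0,-1.25],[0,-7.5,0]],
  [0,[0.65,0,-1.35],[0,-7.5,0]],
  [0,[0.45,0,-1.4],[0,-7.5,0]],
])

```text
clock: 10.45
eef_pos: [604.1, -125.0, 97.7]
tool_rot: [-1.571, 0.0, 0.714]
force: [0.5, 0.2, -0.2]
width: -0.2
```

```bash
python3 -c "
from h import *
b()
p=ctrl.get_image('wrist');save(p,'w7');p=ctrl.get_image('side');cv2.imwrite('pics/s7.png',cv2.resize(p['img'][180:320,270:470,::-1],None,fx=4,fy=4,interpolation=2))
p=ctrl.get_image('top');cv2.imwrite('pics/t7.png',cv2.resize(p['img'][170:270,270:440,::-1],None,fx=4,fy=4,interpolation=2))"
```

```text
t 10.45 box [ 74.2 -49.9] z 97.7 yaw-rel 45.4 [-1.571  0.     0.714] F [ 0.5  0.2 -0.2] w -0.2
```

View pics/w7.png

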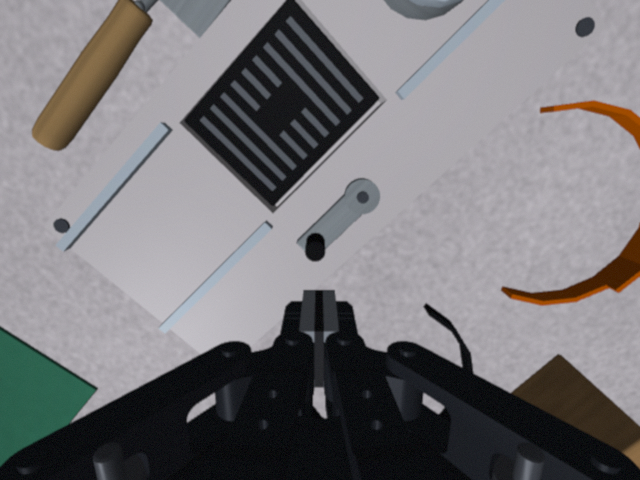

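View pics/s7.png

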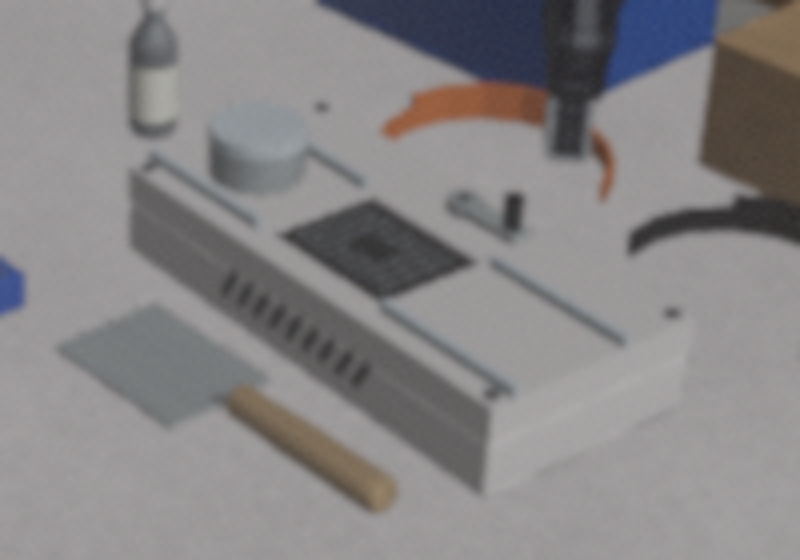

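Call:
play_rows([
  [0,[0,1.8,0],[0,0,0]],
  [0,[0,1.8,0],[0,0,0]],
  [0,[0,0,0.6],[0,0,0]],
  [0,[-0.4,0,0.45],[0,0,0]],
  [0,[-0.3,0,0.5],[0,0,0]],
  [0,[-0.2,0,0.55],[0,0,0]],
  [0,[-0.1,0,0.6],[0,0,0]],
  [0,[0,0,0.6],[0,0,0]],
])

```text
clock: 11.4
eef_pos: [574.4, -105.5, 62.4]
tool_rot: [-1.571, -0.0, 0.709]
force: [0.0, -1.5, 0.2]
width: 0.2
```

```bash
python3 -c "
from h import *
b()
p=ctrl.get_image('wrist');save(p,'w8')"
```

```text
t 11.4 box [ 43.1 -32.7] z 62.4 yaw-rel 45.0 [-1.571 -0.     0.709] F [ 0.  -1.5  0.2] w 0.2
```

View pics/w8.png

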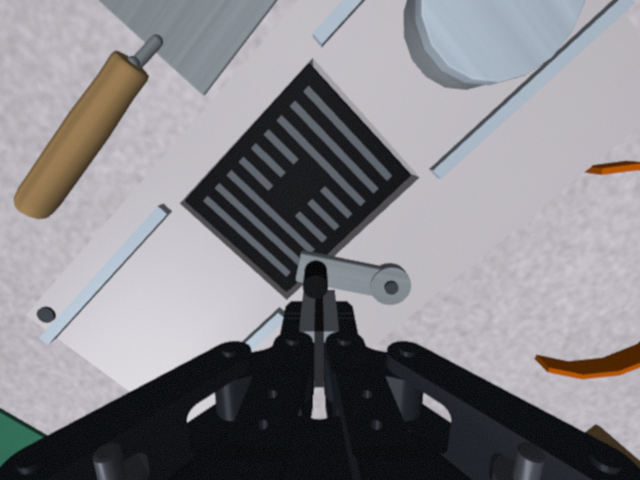

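Call:
play_rows([
  [0,[0.1,0,0.6],[0,0,0]],
  [0,[0.2,0,0.55],[0,0,0]],
  [0,[0.3,0,0.5],[0,0,0]],
  [0,[0.4,0,0.45],[0,0,0]],
  [0,[0,0,0],[0,0,0]],
  [0,[0.1,0,0.1],[0,0,0]],
  [0,[0,0,0],[0,0,0]],
  [0,[0,0,0],[0,0,0]],
])

```text
clock: 12.25
eef_pos: [569.7, -86.3, 62.1]
tool_rot: [-1.577, 0.002, 0.707]
force: [0.7, -8.9, 0.5]
width: -0.4
```

```bash
python3 -c "
from h import *
b()
p=ctrl.get_image('wrist');save(p,'w9')"
```

```text
t 12.25 box [ 36.9 -14. ] z 62.1 yaw-rel 44.9 [-1.577  0.002  0.707] F [ 0.7 -8.9  0.5] w -0.4
```

View pics/w9.png

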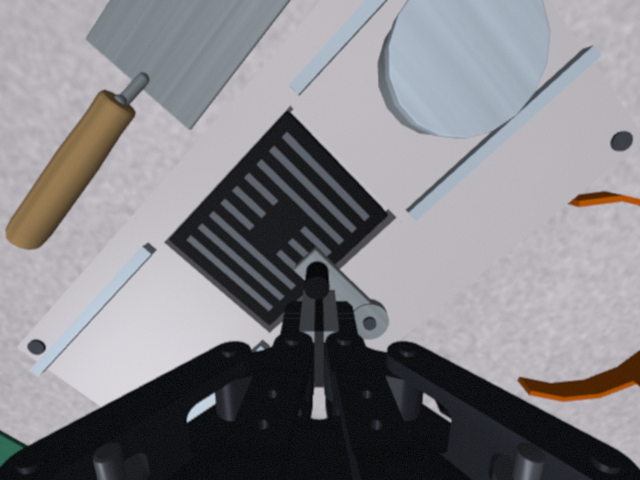

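Call:
play_rows([
  [0,[-0.3,0,-0.5],[0,0,0]],
  [0,[0,0,-0.8],[0,0,0]],
  [0,[0,-2,-0.3],[0,0,0]],
  [0,[0,-3,0],[0,0,0]],
  [0,[0,-4,-1],[0,0,0]],
  [0,[0,-4,-1],[0,0,0]],
  [0,[0,-4,-1],[0,0,0]],
  [0,[0,0,0],[0,0,0]],
])

```text
clock: 13.1
eef_pos: [600.8, -120.4, 237.7]
tool_rot: [-1.58, -0.007, 0.709]
force: [0.7, 0.0, -0.2]
width: -0.2
```

```bash
python3 -c "
from h import *
b()
p=ctrl.get_image('wrist');save(p,'w10');p=ctrl.get_image('side');cv2.imwrite('pics/s10.png',cv2.resize(p['img'][180:320,270:470,::-1],None,fx=4,fy=4,interpolation=2))
"
```

```text
t 13.1 box [ 70.6 -45.6] z 237.7 yaw-rel 45.0 [-1.58  -0.007  0.709] F [ 0.7  0.  -0.2] w -0.2
```

View pics/w10.png

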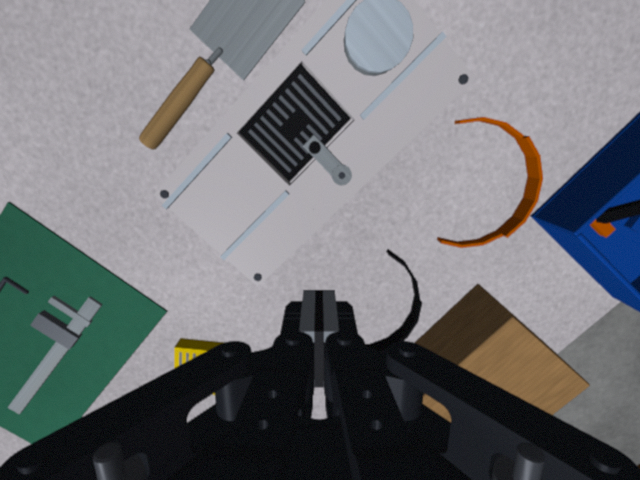

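View pics/s10.png

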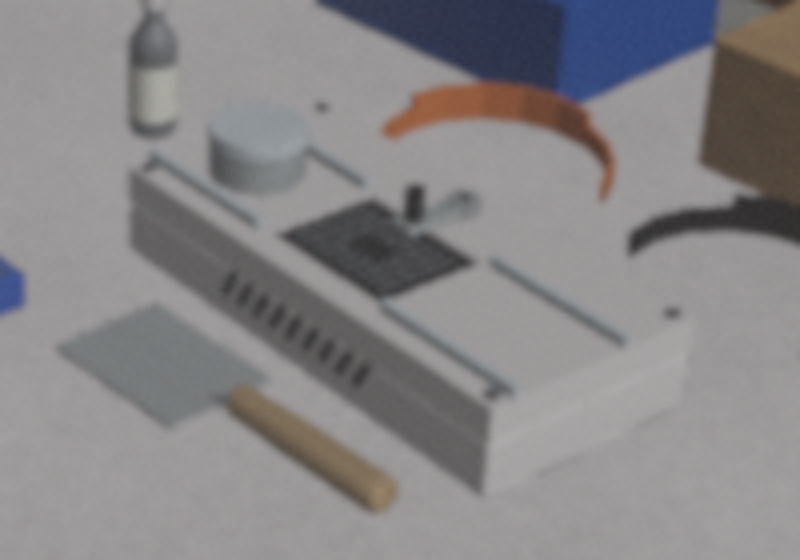

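```bash
python3 -c "
from h import *
p=ctrl.get_image('wrist')
im=p['img'][120:200,280:370,::-1];cv2.imwrite('pics/z10.png',cv2.resize(im,None,fx=7,fy=7,interpolation=2))
c,q=np.cos(YB),np.sin(YB)
def B(u,v,z):
  d=atz(p,(u/640,v/480),z)[:2]-O; return np.round([c*d[0]+q*d[1],-q*d[0]+c*d[1]],1)
for n,z in(('keeper_post',66),('keeper_pivot',50)):
  for m in ctrl.mark_of(p,n)[:1]: print(n,m['conf'],B(m['centre'][0]*640,m['centre'][1]*480,z))
print(B(342,175,58))
"
```

```text
keeper_post 0.77 [25.4 -1.5]
keeper_pivot 0.69 [58.7 -0.2]
[53.2 -0.9]
```

View pics/z10.png

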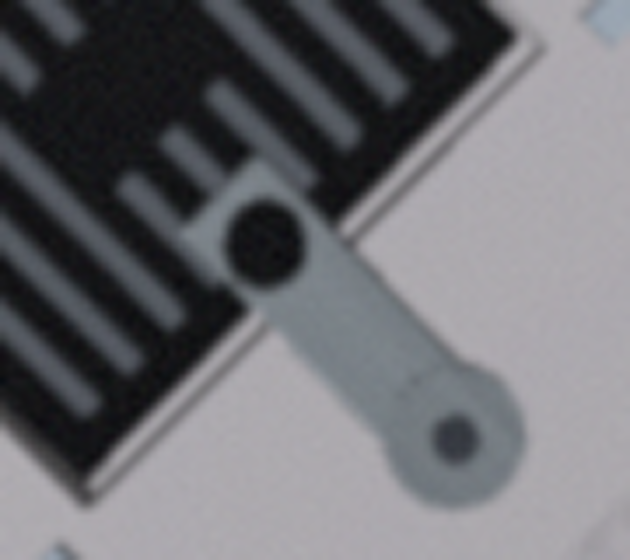

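```bash
python3 -c "
from h import *
b(); print(ctrl.finish_job())"
```

```text
t 13.35 box [ 64.8 -43.3] z 230.1 yaw-rel 45.1 [-1.568  0.002  0.71 ] F [0.4 0.3 0.1] w 0.2
the job is handed in; nothing more can be done
None
```

I carried out all three steps in the order asked and handed the job in at about 13.4 s of the 51 s allowed. `finish_job` gives no verdict, so the points below are my own checks.

- **Cassette slide:** I pushed it from its outer end with the shut fingers until it dropped into the bay mouth. The side picture showed it lying level in the bay.
- **Cassette press:** I pressed it down at its middle until the force rose to 22 N with the fingertips stopped at deck height, z = 50.0 mm. The later side and wrist pictures show it flush with the deck.
- **Keeper:** I swung it round by its post until it stopped, about 5 mm short of the commanded position and at about 9 N. The last picture shows the bar lying across the cassette's edge, parallel to the slats to within about 1°.
- **Everything else:** In the last pictures the tin, scraper, headbands and glue bottle look to be where they were. The arm ended well above the box, touching nothing.

Two readings disagreed slightly with the rest:
- The network's mark for the post was 1.5 mm off the fully closed line, about 0.04 rad. That is within camera error, and I took the force at the stop as the better evidence.
- After the drop, one wrist-camera estimate put the cassette centre about 3.5 mm off in y, though the bay allows only 2 mm. I put this down to calibration, since the cassette seated fully.

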